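Swap the parts dishes in the club-fitting bench fence

TASK

First clear the single carton off the bench by stacking it squarely on top of the column of cartons, edges lined up. Then swap the two steel dishes, so that each ends centred in the bay where the other one stood; slide them along the bench, never lifting or tipping them, and leave everything else where it is.

Things in the scene. Friction and masses are not known exactly. Their poses are not given: they have to be found in the camera images.
- wide_dish: low round open steel dish, outer diameter 120 mm, 26 mm high, wall 3 mm and nearly vertical (inner diameter 112 mm at the floor, 114 at the rim), floor 4 mm thick, empty, about 0.3 kg; slides on the bench; stands in one of the two bays of the fence; origin at the centre of its underside
- deep_dish: deeper, narrower round open steel dish, outer diameter 92 mm, 40 mm high, wall 3 mm and nearly vertical (inner diameter 84 mm at the floor, 86 at the rim), floor 4 mm thick, empty, about 0.3 kg; slides on the bench; stands in the other bay; origin at the centre of its underside
- fence: fixed aluminium fence, an E seen from above, 30 mm high, walls 6 mm, forming two bays open to the robot; x points into the bays, y towards the left bay; origin midway between the bay centres. Its back wall's inner face is at x = 66 mm; three fins (at y = -146, 0 and 146 mm) run from it to x = -55 mm, so each bay is 140 mm wide. The bench runs through without a step
- bay_left (a point): centre, at bench level, of the fence's bay on the robot's left (y = 73 mm in the fence's frame, same axes); a flat grey 60 mm disc marks it
- bay_right (a point): centre of the bay on the robot's right (y = -73 mm in the fence's frame), marked likewise
- stray_carton: closed cardboard carton, 90 (its x) x 60 (its y) x 35 mm high, 0.25 kg; origin at the centre of its underside, z up. Stands alone on the bench in front of one end of the fence, about 155 mm nearer the robot than the bay centres and 235 mm to one side (left or right) of the fence's middle; once it is gone this is the free room on the bench
- mid_carton: closed cardboard carton, 90 (its x) x 60 (its y) x 35 mm high, 0.25 kg; origin at the centre of its underside, z up. Stands squarely on base_carton and is at first the top of the column, its upper face 70 mm above the bench
- base_carton: closed cardboard carton, 90 (its x) x 60 (its y) x 35 mm high, 0.25 kg; origin at the centre of its underside, z up. Bottom of the column, on the bench beside the left or right end of the fence
- club_head: bystander, loose, to be left alone: steel iron-type golf club head lying flat, about 85 x 80 x 22 mm, in front of the other end of the fence from the stray carton; origin near its middle, underneath
- bottle: bystander, loose, to be left alone: upright white solvent bottle, diameter 54, 100 mm high, beside the other end of the fence from the column; origin under its centre
- jar: bystander, loose, to be left alone: small glass jar with steel lid, diameter 36, 42 mm high, close behind the back wall of the fence, near its middle; origin under its centre
- tape_roll: bystander, loose, to be left alone: roll of tape, diameter 90, 24 mm high, behind the fence; origin under its centre
- sanding_block: bystander, loose, to be left alone: cork block 70 x 40 x 30 mm behind the fence; origin under its centre
- grip: bystander, loose, to be left alone: black rubber club grip, 250 mm long and up to 28 mm thick, lying far to the left; origin under its middle, its x along its length

How it is judged (in metres and radians):
On the way, in this order (a step that is already met when the one before it is completed fails the run):
1. the single carton rests squarely on the column, let go (horizontal distance between stray_carton and mid_carton below 0.012 m and z of stray_carton in the frame of mid_carton between 0.031 and 0.039 m and angle between the x axis of stray_carton and the x axis of mid_carton, either way round below 0.15 rad and angle between stray_carton's own z axis and vertical below 0.1 rad and linear speed of stray_carton below 0.03 m/s and contact force between stray_carton and the fingers below 0.1 N), for 0.2 s.
2. the two dishes have changed bays and rest centred there (((horizontal distance between wide_dish and bay_left below 0.015 m and horizontal distance between deep_dish and bay_right below 0.015 m) or (horizontal distance between wide_dish and bay_right below 0.015 m and horizontal distance between deep_dish and bay_left below 0.015 m)) and distance of each of wide_dish, deep_dish from where it was at the start of the episode above 0.09 m and height (world z) of each of wide_dish, deep_dish below 0.006 m and angle between each of wide_dish, deep_dish's own z axis and vertical below 0.08 rad and linear speed of each of wide_dish, deep_dish below 0.02 m/s and contact force between each of wide_dish, deep_dish and the fingers below 0.1 N), for 0.2 s.
At the end, for the whole second after the job is handed in: The single carton lies flat on the second carton of the column, centred within 12 mm and lined up within about 8 degrees; each dish stands flat in the bay where the other began, its centre within 15 mm of the bay's centre; all at rest and let go (all of step 1 and all of step 2); the robot touches nothing.
It fails at once if the club head, bottle or jar is shifted by more than 20 mm (distance of any of club_head, bottle, jar from where it was at the start of the episode above 0.02 m).
It fails at once if the tape roll, sanding block or rubber grip is shifted by more than 20 mm (distance of any of tape_roll, sanding_block, grip from where it was at the start of the episode above 0.02 m).
It fails at once if one of the column's first two cartons is shifted by more than 20 mm (distance of any of base_carton, mid_carton from where it was at the start of the episode above 0.02 m).
It fails at once if the wide dish is lifted off the bench (more than 12 mm) or tipped (more than about 14 degrees) (height (world z) of wide_dish above 0.012 m or angle between wide_dish's own z axis and vertical above 0.25 rad).
It fails at once if the deep dish is lifted off the bench (more than 12 mm) or tipped (more than about 14 degrees) (height (world z) of deep_dish above 0.012 m or angle between deep_dish's own z axis and vertical above 0.25 rad).
It also fails if it takes over 72 s, if anything falls off the work surface, if the arm or the gripper's body presses on something with over 40 N, if the wrist force passes 120 N, or if a joint passes its speed limit or range.

ROBOT

A 6-joint arm with a two-finger parallel gripper is mounted at the origin on the work surface. World frame = base frame: x ahead of the robot, y to its left, z up, the work surface at z = 0. Lengths are in mm, angles in rad, forces in N, time in s.
With the tool pointing down it reaches from about 275 to 1000 mm from the base axis. Payload 8.4 kg.
Tool frame: the origin (TCP) lies on the centre line of the jaws, within the pads' length; the fingertips stand 17 mm ahead of it and the grasp point (between the pads) lies 2 mm behind it (r.tcp_to_tips is the z of the fingertips in the tool frame, in mm); z points along the fingers, y is the direction in which the jaws open and shut (so a half turn about z gives the same grasp; the last joint's range is limited). The gripper opens to 85 mm and grips with 20 to 120 N. Pads are 22 mm wide; open, the fingers measure 114 mm over their backs; the gripper's body (76 mm by 85 mm) begins 54 mm behind the grasp point. The pads swing forward as they close: fully open they stand 13 mm farther back than shut.
Start: joints at [1.302, 0.353, 1.633, -0, 1.155, -0.002], TCP at [164.777, 602.89, 248.281] pointing down, gripper open.
Joint ranges: [-2.63, 2.63], [-0.92, 2.1], [0.06, 2.66], [-1.3, 4.44], [0, 2.69], [-3.02, 3.02]. Speed limits (rad/s): [2.22, 2.22, 2.79, 3.14, 3.14, 3.14].

INTERFACE

Orientations are given as [roll, pitch, yaw] about the fixed x, y, z axes, in that order (R = Rz(yaw) Ry(pitch) Rx(roll)).
In Python, from rig import r, cams, job gives the robot as it stands.
- The arm moves only by the tool drive_tool, never from a script. Its argument "deltas" is a list of rows, each a list of 4 numbers: the shift along the tool's x, y, z in cm, then the turn about the tool's z in rad. In form: [[x, y, z, roll], ...]. A call has 1 to 12 rows; each row shifts and turns the commanded pose from where the row before left it, along the tool's axes as they then stand; what a row does not reach is not made up. A row lasts 1/12 s, in which the tool goes at most 41.7 mm and 7.16 degrees, less where a joint would pass 70% of its speed; a pose out of reach is approached as far as the arm can. A call with a gripper value outside its range is refused whole. "jaw" is the closure, from 0 (fully open) to 1 (shut), set as the call begins (left out, the last holds). The fingers move at their own pace and stop on an object; "force" is the grip in N (left out, the last holds). Time passes only in rows, so rows that do not move let the fingers close. It gives the time, the measured TCP pose, the force and the opening at its end, in the units of the state.
- r.sense(): the state, without advancing time (a new reading comes with each control period).
- cams.grab_frame(name): name is "scene" or "top" or "wrist"; returns (picture, depth): 384x512x3 uint8, red, green, blue; 384x512 float32, mm along the optical axis (not along the pixel's ray), 0 where there is no reading.
- cams.camera_params(name): a dict with "fx", "fy", "cx", "cy" (pixels), "k1" (the pictures are not rectified: a ray, as slopes to the right and down, at radius r is drawn at 1 + k1 r^2 times it, then the intrinsics apply), "R" (3x3) and "t" (3): a world point X has camera coordinates R X + t. Camera axes: x right, y down, z forward; pixel columns grow to the right and rows downward; lengths in mm; the calibration is good to about 2 mm. A picture is of the moment at which its call begins: read the wrist's pose just before it. camera_params takes no time and is no camera call; for the wrist camera it gives the pose at the moment of the call.
- job.sign_off(): hands the job in, once; it reports no verdict.
The state is a dict: "clock": time; "qpos": joint angles; "qvel": joint speeds; "joint_efforts": joint torques, N m; "eef_pos": TCP position; "tcp_rot": TCP orientation; "contact_force": force on the tool from outside, world axes, zero at the start; "wrist_torque": the same for the moment, N m; "opening": opening from 0.0 (shut) to 1.0 (fully open).
Only numpy, scipy, OpenCV 4.12 (cv2) and the standard library are available. Lean on these libraries where they do the work, as an engineer would, in place of code of your own. Each camera call takes 0.05 s, during which the arm holds its last target. There are 200 camera calls.

## Working session

There is one attempt and no reset: what is moved stays moved. The work goes in short steps, Python scripts to look and compute and a tool call to move; the robot and the scene stay as the last step left them, time stands still between calls to the robot, and variables do not carry over. Pictures are saved under pics/ and viewed, about 8 in all and at most 12, crops included, and the job is handed in when it is done.

Besides the shell and the picture viewer there is one more tool, called after "Request:" as name(argument=value, ...) on one line, values as JSON. drive_tool: Moves the arm, as the interface text tells. Its arguments: {"type":"object","properties":{"deltas":{"type":"array"},"jaw":{"type":"number"},"force":{"type":"number"}},"required":["deltas"]}

```bash
ls; mkdir -p pics; cat > h.py <<'E'
import numpy as np, cv2
from rig import r, cams, job
def und(p,c):
    p=np.atleast_2d(np.float64(p)); d=np.c_[(p[:,0]-c['cx'])/c['fx'],(p[:,1]-c['cy'])/c['fy']]
    s=d.copy()
    for _ in range(20): s=d/(1+c['k1']*(s**2).sum(1,keepdims=True))
    return s
def plane(p,c,z):
    R=np.array(c['R']);t=np.array(c['t']); s=und(p,c)
    d=np.c_[s,np.ones(len(s))]@R; o=-R.T@t
    return o+d*((z-o[2])/d[:,2])[:,None]
def dpt(p,c,dep):
    p=np.atleast_2d(p);s=und(p,c); z=np.array([dep[int(round(v)),int(round(u))] for u,v in p])
    return (np.c_[s,np.ones(len(s))]*z[:,None]-np.array(c['t']))@np.array(c['R'])
def cloud(c,dep):
    v,u=np.mgrid[0:384,0:512]; p=np.c_[u.ravel(),v.ravel()]; return dpt(p,c,dep).reshape(384,512,3)
E
python3 - <<'E'
from h import *
for n in ['scene','top']:
    c=cams.camera_params(n); im,d=cams.grab_frame(n)
    cv2.imwrite(f'pics/{n}0.png',im[...,::-1]); np.savez(f'{n}0.npz',im=im,d=d)
    R=np.array(c['R']);print(n,c['fx'],c['k1'],-R.T@np.array(c['t']),R[2])
print(r.sense())
a=cv2.resize(cv2.imread('pics/top0.png'),(800,600));cv2.imwrite('pics/top0b.png',a)
E
```

```text
pics
scene 365.84417094846947 -0.0405668335791955 [1273.43149658  187.88118112  613.78079109] [-0.7824092  -0.11000109 -0.61297276]
top 479.21861358524114 -0.20651625679257335 [ 470.71496381  108.1136147  1334.81940127] [ 0.10548117 -0.00386849 -0.99441378]
{'clock': 0.1, 'qpos': array([ 1.30160515e+00,  3.53619553e-01,  1.63405603e+00,  1.89970139e-05,
        1.15518433e+00, -2.40792002e-03]), 'qvel': array([-8.34635647e-04, -1.70365693e-03, -2.55899763e-04,  2.42684512e-04,
        6.10186599e-05,  8.31411137e-04]), 'joint_efforts': array([-5.53082282e-04, -6.06359911e+01, -3.42820752e+01, -5.71299552e-05,
        3.99467535e-03,  3.91771607e-05]), 'eef_pos': array([164.66136402, 602.5037036 , 247.61293553]), 'tcp_rot': array([-3.14032545e+00, -2.04214395e-05,  2.87480170e+00]), 'contact_force': array([-0.86179024,  0.04540976, -0.53084719]), 'wrist_torque': array([ 0.01234901, -0.00540393, -0.03194308]), 'opening': 0.9998886884853034}
```

View pics/top0b.png

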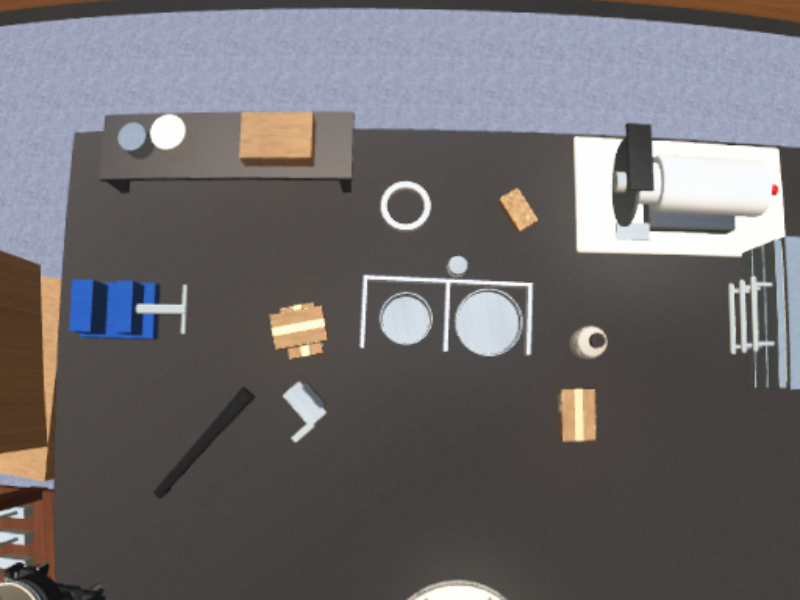

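View pics/scene0.png

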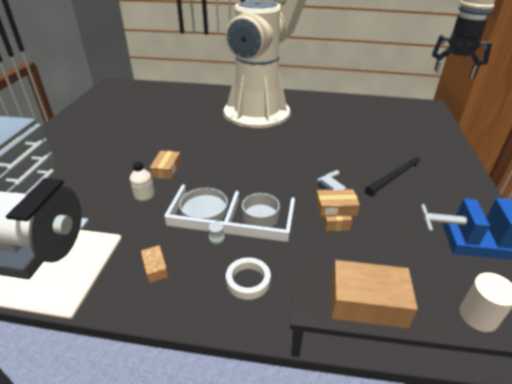

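The top view, at 800x600, shows the stray carton at (578,415), the column at (298,330) with the mid carton crossed over the base, and the deep dish in the left bay at (406,319). The wide dish is in the right bay at (489,323), the club head at (304,408), the bottle at (589,342) and the jar at (457,265). The scene view agrees. Next I measure these.

```bash
cat > m.py <<'E'
from h import *
def run(tag):
    out={}
    for n in ['top','scene']:
        c=cams.camera_params(n); f=np.load(f'{n}{tag}.npz'); im,d=f['im'],f['d']; P=cloud(c,d); P[d==0]=np.nan
        out[n]=(c,im,d,P)
    return out
def sel(P,x0,x1,y0,y1,z0,z1): 
    return (P[...,0]>x0)&(P[...,0]<x1)&(P[...,1]>y0)&(P[...,1]<y1)&(P[...,2]>z0)&(P[...,2]<z1)
def rect(P,m):
    q=P[m]; (cx,cy),(w,h),a=cv2.minAreaRect(q[:,:2].astype(np.float32))
    if w<h: w,h,a=h,w,a+90
    return np.round([cx,cy,np.median(q[:,2]),w,h,(a+90)%180-90,len(q)],1)
E
python3 - <<'E'
from m import *
o=run('0')
c,im,d,P=o['top']
px=lambda u,v:(int(v*.64),int(u*.64))
for nm,u,v in [('stray',578,415),('col',298,330),('deepfloor',406,319),('widefloor',489,323),('club',304,408),('bottle',580,350),('jar',457,265),('bench',450,450),('bench2',200,380),('tape',385,205),('grip',200,445),('cork',518,208)]:
    print(nm,np.round(P[px(u,v)],1))
for n in o:
    c,im,d,P=o[n]
    for nm,(u,v) in dict(stray=(578,415),col=(298,330)).items():
        p=o['top'][3][px(u,v)]
        for z in [(20,50),(55,85)]:
            m=sel(P,p[0]-80,p[0]+80,p[1]-80,p[1]+80,*z)
            if m.sum()>20: print(n,nm,z,rect(P,m))
    b=sel(P,350,500,-50,150,-20,20);print(n,'bench z',np.nanmedian(P[b][:,2]),np.nanstd(P[b][:,2]))
E
```

```text
stray [ 426.9 -204.2   36.4]
col [566.1 281.2  71.7]
deepfloor [593.6  97.9   3.3]
widefloor [589.4 -49.9   7.8]
club [432.7 274.4  17.9]
bottle [ 537.8 -203.7   62.7]
jar [687.1   9.2  43.1]
bench [361.   14.6  -1.7]
bench2 [478.3 465.    2.4]
tape [796.1 137.   25.9]
grip [365.3 455.4  27.7]
cork [ 793.8 -101.5   29. ]
top stray (20, 50) [ 4.256e+02 -2.059e+02  3.600e+01  9.010e+01  6.270e+01  2.000e-01
  7.480e+02]
top col (20, 50) [569.7 274.3  36.8  90.8  80.6  11.3 240. ]
top col (55, 85) [571.  280.3  71.6  91.7  60.6 -78.6 795. ]
top bench z 1.3907569114090936 2.7740861841452302
scene stray (20, 50) [ 4.284e+02 -2.045e+02  3.450e+01  9.380e+01  5.910e+01  2.000e-01
  4.630e+02]
scene col (20, 50) [597.5 274.   35.8 105.4  49.8  70.7 419. ]
scene col (55, 85) [571.1 281.2  69.9  90.9  66.2 -78.9 808. ]
scene bench z -0.15229159354512206 1.117709489537067
```

```bash
cat > d.py <<'E'
from m import *
from scipy.optimize import least_squares
def circ(q,R0):
    f=lambda s:np.hypot(q[:,0]-s[0],q[:,1]-s[1])-s[2]
    s=least_squares(f,[*np.median(q,0),R0],loss='soft_l1',f_scale=1.5); return np.round([*s.x,np.std(s.fun)],1)
def dish(P,x,y,R,zlo,zhi,rad=None):
    m=sel(P,x-90,x+90,y-90,y+90,zlo,zhi)&(abs(np.hypot(P[...,0]-x,P[...,1]-y)-R)<9)
    return circ(P[m][:,:2],R),m.sum()
E
python3 - <<'E'
from d import *
o=run('0')
F={}
for n in o:
    c,im,d,P=o[n]
    # fence: wall-top points, fit E
    m=sel(P,500,690,-140,190,25,36)
    q=P[m][:,:2]
    # remove dishes
    q=q[(np.hypot(*(q-[594,98]).T)>52)&(np.hypot(*(q-[590,-50]).T)>66)&(np.hypot(*(q-[687,9]).T)>26)]
    def f(s):
        x0,y0,a=s; e=q-[x0,y0]; x=e[:,0]*np.cos(a)+e[:,1]*np.sin(a); y=-e[:,0]*np.sin(a)+e[:,1]*np.cos(a)
        r=[np.hypot(x-69,np.maximum(abs(y)-149,0))]
        for yy in(-146,0,146): r.append(np.hypot(y-yy,np.maximum(np.maximum(-55-x,x-69),0)))
        return np.maximum(np.min(r,0)-2,0)
    s=least_squares(f,[600,24,0],loss='soft_l1',f_scale=2)
    x0,y0,a=s.x; print(n,'fence',np.round([x0,y0,a,len(q),np.mean(s.fun)],3))
    for sg in(1,-1): print(' bay',np.round([x0-sg*73*np.sin(a),y0+sg*73*np.cos(a)],1))
    print('  deep',dish(P,594,98,44.5,34,46),'wide',dish(P,590,-50,58.5,20,31))
    # grey disc or other: bystanders' tops
    for nm,x,y,z0,z1 in [('club',432,274,8,40),('bottle',540,-205,40,120),('jar',687,9,35,50)]:
        m=sel(P,x-70,x+70,y-60,y+60,z0,z1); qq=P[m]; print('  ',nm,np.round(np.percentile(qq,[2,98],0),0).tolist())
E
```

```text
top fence [ 5.9101e+02  2.5660e+01 -3.1000e-02  5.4600e+02  3.0400e-01]
 bay [593.3  98.6]
 bay [588.8 -47.3]
  deep (array([591.6,  96.6,  44.2,   1. ]), np.int64(125)) wide (array([588.8, -48.5,  57.7,   3.2]), np.int64(185))
   club [[380.0, 239.0, 9.0], [474.0, 305.0, 26.0]]
   bottle [[529.0, -247.0, 44.0], [576.0, -198.0, 104.0]]
   jar [[625.0, -12.0, 35.0], [701.0, 64.0, 48.0]]
scene fence [ 5.92636e+02  2.71210e+01 -2.90000e-02  6.64000e+02  3.80000e-01]
 bay [594.8 100.1]
 bay [590.5 -45.8]
  deep (array([593.6,  98.6,  44.3,   1.2]), np.int64(204)) wide (array([590.5, -47.6,  58.3,   3. ]), np.int64(271))
   club [[382.0, 239.0, 9.0], [473.0, 307.0, 23.0]]
   bottle [[545.0, -242.0, 42.0], [582.0, -196.0, 101.0]]
   jar [[620.0, -6.0, 36.0], [703.0, 64.0, 43.0]]
```

Request:
drive_tool(deltas=[[-1.94,-2.96,0,0],[-1.94,-2.96,0,0],[-1.94,-2.96,0,0],[-1.94,-2.96,0,0],[-1.94,-2.96,0,0],[-1.94,-2.96,0,0],[-1.94,-2.96,0,0],[-1.94,-2.96,0,0],[-1.94,-2.96,0,0],[-1.94,-2.96,0,0],[-1.94,-2.96,0,0],[-1.94,-2.96,0,0]], jaw=0, force=40)

```text
clock: 1.1
eef_pos: [295.6, 197.2, 248.2]
tcp_rot: [3.142, 0.0, 2.875]
contact_force: [1.0, -0.4, 0.1]
opening: 1.001
```

Request:
drive_tool(deltas=[[-1.94,-2.96,0,0],[-1.94,-2.96,0,0],[-1.94,-2.96,0,0],[-1.94,-2.96,0,0],[-1.94,-2.96,0,0],[-1.94,-2.96,0,0],[-1.94,-2.96,0,0],[-1.94,-2.96,0,0],[-1.94,-2.96,0,0],[-1.94,-2.96,0,0],[-1.94,-2.96,0,0],[-1.94,-2.96,0,0]])

```text
clock: 2.1
eef_pos: [426.5, -207.0, 248.1]
tcp_rot: [3.141, -0.0, 2.874]
contact_force: [0.6, 1.4, -0.1]
opening: 1.002
```

Request:
drive_tool(deltas=[[0,0,1,0.12],[0,0,1,0.12],[0,0,1,0.12],[0,0,1,0.12],[0,0,1,0.12],[0,0,1,0.12],[0,0,1,0.12],[0,0,1,0.12],[0,0,1,0.12],[0,0,1,0.12],[0,0,1,0.12],[0,0,1,0.12]])

```text
clock: 3.1
eef_pos: [426.4, -205.0, 127.6]
tcp_rot: [-3.141, -0.0, 1.429]
contact_force: [-0.2, 0.2, -0.7]
opening: 1.002
```

Request:
drive_tool(deltas=[[0,0,0,0.12],[0,0,0,0.12],[0,0,0,0.12],[0,0,0,0.12],[0,0,0,0.12],[0,0,0,0.12],[0,0,0,0.12],[0,0,0,0.12],[0,0,0,0.12],[0,0,0,0.12],[0,0,0,0.12],[0,0,0,0.12]])

```text
clock: 4.1
eef_pos: [426.4, -205.0, 128.1]
tcp_rot: [-3.141, 0.0, -0.011]
contact_force: [-0.0, 0.5, -0.2]
opening: 1.001
```

Request:
drive_tool(deltas=[[0,0,2,0],[0,0,2,0],[0,0,2,0],[0,0,1.5,0],[0,0,1.5,0],[0,0,1,0],[0,0,0.4,0],[0,0,0,0]])

```text
clock: 4.77
eef_pos: [426.1, -204.9, 23.5]
tcp_rot: [-3.141, 0.002, -0.005]
contact_force: [-0.8, 0.2, 0.3]
opening: 1.0
```

Request:
drive_tool(deltas=[[0,0,0,0],[0,0,0,0],[0,0,0,0],[0,0,0,0],[0,0,0,0],[0,0,0,0],[0,0,0,0],[0,0,0,0]], jaw=1, force=40)

```text
clock: 5.43
eef_pos: [427.2, -205.4, 25.2]
tcp_rot: [3.141, -0.001, -0.005]
contact_force: [-0.3, -0.3, 6.2]
opening: 0.693
```

Request:
drive_tool(deltas=[[0,0,-1,0],[0,0,-2,0],[0,0,-2,0],[0,0,-2,0],[0,0,-2,0],[0,0,-2,0],[0,0,-2,0],[0,0,-1,0],[0,0,0,0]])

```text
clock: 6.18
eef_pos: [427.8, -205.7, 166.8]
tcp_rot: [3.14, -0.004, -0.005]
contact_force: [0.3, -0.8, -2.5]
opening: 0.698
```

Request:
drive_tool(deltas=[[0.4,-1.5,0,0],[0.9,-3.0,0,0],[0.9,-3.1,0,0],[0.9,-3.1,0,0],[0.9,-3.1,0,0],[0.9,-3.1,0,0],[0.9,-3.1,0,0],[0.9,-3.1,0,0],[0.9,-3.1,0,0],[0.9,-3.1,0,0],[0.9,-3.1,0,0],[0.9,-3.1,0,0]])

```text
clock: 7.18
eef_pos: [530.8, 150.8, 162.9]
tcp_rot: [3.141, 0.002, -0.005]
contact_force: [-0.3, 0.1, -3.2]
opening: 0.692
```

Request:
drive_tool(deltas=[[0.9,-3.1,0,0],[0.9,-3.1,0,0],[0.9,-3.1,0,0],[0.9,-3.1,0,0],[0.3,-1.1,0,0],[0,0,0,-0.08],[0,0,0,-0.12],[0,0,0,-0.12],[0,0,0,-0.12],[0,0,0,-0.12],[0,0,0,-0.12],[0,0,0,-0.12]])

```text
clock: 8.18
eef_pos: [570.3, 283.3, 162.8]
tcp_rot: [-3.141, 0.002, 0.801]
contact_force: [-0.2, 0.1, -2.2]
opening: 0.694
```

Request:
drive_tool(deltas=[[0,0,0,-0.12],[0,0,0,-0.12],[0,0,0,-0.12],[0,0,0,-0.12],[0,0,0,-0.12],[0,0,0,-0.12],[0,0,0,-0.12],[0,0,0,-0.1],[0,0,0,-0.05],[0,0,0,0]])

```text
clock: 9.02
eef_pos: [570.4, 283.4, 162.9]
tcp_rot: [-3.139, 0.001, 1.787]
contact_force: [-0.4, 0.5, -3.4]
opening: 0.695
```

```bash
python3 - <<'E'
from m import *
print(r.sense()['eef_pos'],r.sense()['tcp_rot'])
for n in ['scene','top']:
    im,d=cams.grab_frame(n); np.savez(f'{n}1.npz',im=im,d=d)
    cv2.imwrite(f'pics/{n}1.png',im[...,::-1])
o=run('1')
for n in o:
    c,im,d,P=o[n]
    for z in [(60,80),(85,160),(168,185)]:
        m=sel(P,510,650,210,350,*z)
        if m.sum()>20: print(n,z,rect(P,m))
a=cv2.imread('pics/scene1.png')[130:260,250:430]; cv2.imwrite('pics/s1c.png',cv2.resize(a,None,fx=3,fy=3,interpolation=2))
E
```

```text
[570.36446911 283.35723805 162.88463953] [-3.13942820e+00  6.70233506e-04  1.78695012e+00]
top (60, 80) [571.2 280.   71.3  90.8  60.2 -78.4  71. ]
top (168, 185) [556.1 269.1 173.4 107.1  43.  -47.4  41. ]
scene (60, 80) [572.5 281.6  70.   91.7  63.4 -78.  729. ]
scene (85, 160) [593.1 275.5 149.  107.5  50.7  71.2 353. ]
scene (168, 185) [573.5 284.  173.   90.6  82.9 -76.7 518. ]
```

View pics/s1c.png

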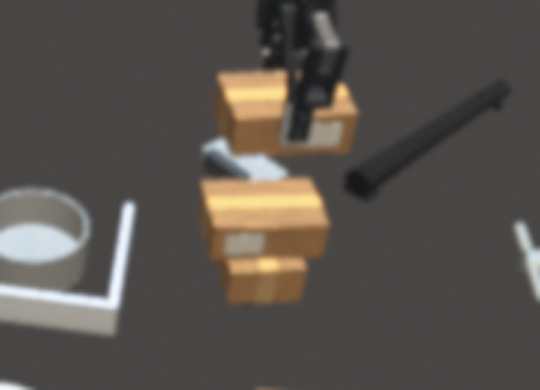

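The scene crop shows the carton held level above the column at (285,110), with the mid carton at (265,220), well aligned. I apply a small trim and lower it.

Request:
drive_tool(deltas=[[-0.25,0.05,1,0.014],[0,0,1.5,0],[0,0,1.5,0],[0,0,1,0],[0,0,0.8,0],[0,0,0.5,0],[0,0,0.3,0],[0,0,0.1,0],[0,0,0,0],[0,0,0,0]])

```text
clock: 9.95
eef_pos: [572.6, 282.0, 97.8]
tcp_rot: [3.141, -0.0, 1.771]
contact_force: [0.1, 0.3, -2.9]
opening: 0.694
```

Request:
drive_tool(deltas=[[0,-0.05,0.12,0],[0,0,0.12,0],[0,0,0,0],[0,0,0,0]])

```text
clock: 10.28
eef_pos: [572.0, 281.8, 95.3]
tcp_rot: [3.141, -0.0, 1.771]
contact_force: [-0.8, -0.4, 0.4]
opening: 0.696
```

Request:
drive_tool(deltas=[[0,0,0,0],[0,0,0,0],[0,0,0,0],[0,0,0,0],[0,0,-0.5,0],[0,0,-1.5,0],[0,0,-3,0],[0,0,-3,0],[0,0,-3,0],[0,0,-3,0]], jaw=0)

```text
clock: 11.12
eef_pos: [571.5, 281.6, 236.6]
tcp_rot: [-3.142, -0.0, 1.771]
contact_force: [1.4, -0.1, 0.2]
opening: 1.003
```

```bash
python3 - <<'E'
from m import *
print(r.sense()['eef_pos'],r.sense()['opening'])
for n in ['scene','top']:
    im,d=cams.grab_frame(n); np.savez(f'{n}2.npz',im=im,d=d)
o=run('2')
for n in o:
    c,im,d,P=o[n]
    for z in [(98,112),(42,68),(62,75)]:
        m=sel(P,510,650,210,350,*z)
        if m.sum()>20: print(n,z,rect(P,m))
cv2.imwrite('pics/s2c.png',cv2.resize(o['scene'][1][130:260,250:430,::-1],None,fx=3,fy=3,interpolation=2))
E
```

```text
[571.49360496 281.60261867 236.62033014] 1.0027689190374214
top (98, 112) [571.1 279.5 106.4  91.1  58.9 -74.8 114. ]
top (42, 68) [558.1 249.5  56.   94.5  40.  -32.   26. ]
scene (98, 112) [572.6 281.9 105.1  91.4  62.5 -77.5 704. ]
scene (42, 68) [595.4 272.4  54.9 107.3  51.8  68.8 370. ]
scene (62, 75) [595.8 273.9  68.5 104.8  48.4  69.9 194. ]
```

View pics/s2c.png

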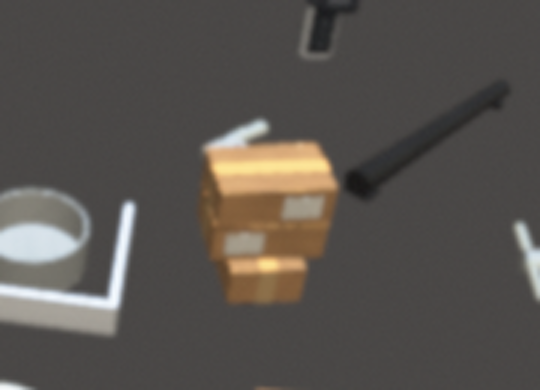

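The carton sits squarely on top (upper face 105 mm, about 1.5 mm off centre). Next is the wide dish: pinch its front wall and drag it.

Request:
drive_tool(deltas=[[0,0,0,0.115],[0,0,0,0.115],[-3.29,-0.3,0,0],[-3.29,-0.3,0,0],[-3.29,-0.3,0,0],[-3.29,-0.3,0,0],[-3.29,-0.3,0,0],[-3.29,-0.3,0,0],[-3.29,-0.3,0,0],[-3.29,-0.3,0,0],[-3.29,-0.3,0,0],[-3.29,-0.3,0,0]], jaw=0.7)

```text
clock: 12.22
eef_pos: [531.1, -47.7, 234.6]
tcp_rot: [-3.141, -0.0, 1.541]
contact_force: [0.4, -0.8, -0.7]
opening: 0.301
```

Request:
drive_tool(deltas=[[0,0,2,0],[0,0,3,0],[0,0,3,0],[0,0,3,0],[0,0,2,0],[0,0,1,0],[0,0,0,0],[0,0,0,0]])

```text
clock: 12.88
eef_pos: [531.9, -46.2, 95.0]
tcp_rot: [-3.141, -0.0, 1.541]
contact_force: [-0.2, -0.0, -0.0]
opening: 0.297
```

```bash
python3 - <<'E'
from d import *
s=r.sense();print(s['eef_pos'],s['tcp_rot'],s['opening'],r.tcp_to_tips)
c=cams.camera_params('wrist'); im,d=cams.grab_frame('wrist'); cv2.imwrite('pics/w3.png',im[...,::-1])
c2=cams.camera_params('scene'); im,d=cams.grab_frame('scene'); P=cloud(c2,d)
print(dish(P,590,-48,58.5,20,31))
E
```

```text
[531.86874812 -46.24301103  95.00107499] [-3.14102058e+00 -1.54280509e-05  1.54087260e+00] 0.2966652321797434 17.0
(array([590.7, -47.2,  58.3,   1.8]), np.int64(258))
```

View pics/w3.png

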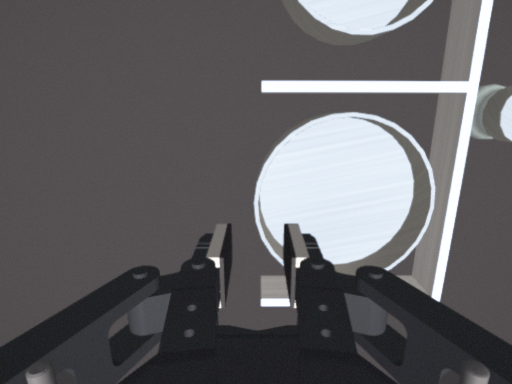

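The wrist view shows the fingers straddling the near wall of the wide dish (rim's left edge near (255,200), pads at columns 220 and 295). I descend and pinch.

Request:
drive_tool(deltas=[[0,0,1.5,0],[0,0,1.5,0],[0,0,1.5,0],[0,0,1.2,0],[0,0,0.7,0],[0,0,0.2,0],[0,0,0,0],[0,0,0,0]])

```text
clock: 13.65
eef_pos: [532.3, -46.3, 29.5]
tcp_rot: [3.141, 0.0, 1.541]
contact_force: [-0.5, -0.2, 0.9]
opening: 0.299
```

Request:
drive_tool(deltas=[[0,0,0,0],[0,0,0,0],[0,0,0,0],[0,0,0,0],[0,0,0,0],[0,0,0,0]], jaw=1, force=30)

```text
clock: 14.15
eef_pos: [532.4, -46.2, 29.5]
tcp_rot: [3.14, -0.0, 1.541]
contact_force: [-0.9, 1.2, 6.9]
opening: 0.046
```

Request:
drive_tool(deltas=[[0,-0.5,0,0],[0,-1,0,0],[0,-1.6,0,0],[0,-1.8,0,0],[0,-1.8,0,0],[0,-1.8,0,0],[0,-1.8,0,0],[0,-1.8,0,0],[0,-1.8,0,0],[0,-1.6,0,0],[0,-0.8,0,0],[0,-0.3,0,0]])

```text
clock: 15.15
eef_pos: [365.6, -41.4, 29.5]
tcp_rot: [3.139, 0.0, 1.541]
contact_force: [4.1, 0.3, 3.9]
opening: 0.043
```

Request:
drive_tool(deltas=[[-0.5,0,0,0],[-1,0,0,0],[-1.6,0,0,0],[-1.8,0,0,0],[-1.8,0,0,0],[-1.8,0,0,0],[-1.8,0,0,0],[-1.8,0,0,0],[-1.8,0,0,0],[-1.3,0,0,0],[-0.7,0,0,0],[-0.3,0,0,0]])

```text
clock: 16.15
eef_pos: [360.0, -203.1, 29.4]
tcp_rot: [-3.141, -0.001, 1.539]
contact_force: [1.3, 11.0, 18.7]
opening: 0.041
```

```bash
python3 - <<'E'
from d import *
s=r.sense();print(s['eef_pos'],s['tcp_rot'],s['opening'],s['contact_force'])
for n in ['scene','top']:
    c2=cams.camera_params(n); im,d=cams.grab_frame(n); P=cloud(c2,d); cv2.imwrite(f'pics/{n}4.png',im[...,::-1])
    e=s['eef_pos']; q=dish(P,e[0]+58,e[1]-2,58.5,20,31); print(n,q, np.nanmedian(P[sel(P,e[0]+30,e[0]+90,e[1]-30,e[1]+30,-10,60)][:,2]))
E
```

```text
[ 359.99429038 -203.08151289   29.3902458 ] [-3.14094624e+00 -1.09782809e-03  1.53934520e+00] 0.04135442780386633 [ 1.26439128 10.99363288 18.66420783]
scene (array([ 419.3, -205.4,   57.4,    1.8]), np.int64(188)) 3.858141407944486
top (array([ 417.4, -207.1,   57.9,    1.8]), np.int64(125)) 5.184629464013522
```

View pics/scene4.png

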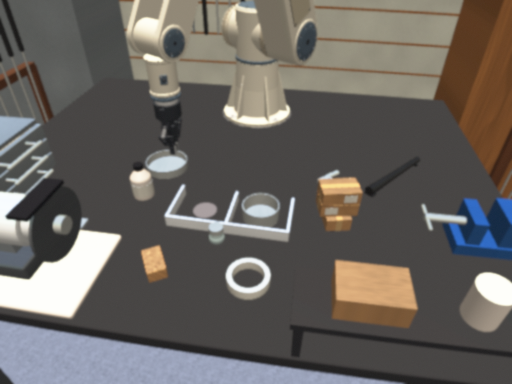

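The wide dish is out in the free room (dish at (166,163)) and the right bay shows its grey marker. I release it and go to the deep dish.

Request:
drive_tool(deltas=[[0,0,0,0],[0,0,0,0],[0,0,0,0],[0,0,0,0],[0,0,-1,0],[0,0,-2,0],[0,0,-3,0],[0,0,-2,0],[0,0,0,0]], jaw=0.7)

```text
clock: 17.0
eef_pos: [362.7, -204.1, 111.8]
tcp_rot: [3.137, 0.002, 1.541]
contact_force: [1.0, -0.7, 0.3]
opening: 0.296
```

Request:
drive_tool(deltas=[[3.08,1.79,0,0],[3.08,1.79,0,0],[3.08,1.79,0,0],[3.08,1.79,0,0],[3.08,1.79,0,0],[3.08,1.79,0,0],[3.08,1.79,0,0],[3.08,1.79,0,0],[3.08,1.79,0,0],[3.08,1.79,0,0],[0,0,0,0],[0,0,0,0]])

```text
clock: 18.0
eef_pos: [549.3, 100.8, 107.7]
tcp_rot: [-3.141, 0.0, 1.543]
contact_force: [-1.2, -0.3, -0.3]
opening: 0.299
```

```bash
python3 - <<'E'
from d import *
s=r.sense();print(s['eef_pos'],s['tcp_rot'],s['opening'],s['contact_force'])
for n in ['scene','top']:
    c2=cams.camera_params(n); im,d=cams.grab_frame(n); P=cloud(c2,d)
    print(n,'wide',dish(P,418.5,-206,58.5,20,31),'deep',dish(P,593,98,44.5,34,46))
E
```

```text
[549.26155556 100.75852855 107.66744131] [-3.14062135e+00  2.00493662e-04  1.54346387e+00] 0.29873516575453074 [-1.24922368 -0.31527195 -0.3074655 ]
scene wide (array([ 419.1, -205.9,   57.4,    1.9]), np.int64(195)) deep (array([593.4,  98.8,  44.2,   1.2]), np.int64(204))
  return _methods._mean(a, axis=axis, dtype=dtype,
  ret = um.true_divide(
Traceback (most recent call last):
  File "d.py", line 8, in dish
    return circ(P[m][:,:2],R),m.sum()
           ~~~~^^^^^^^^^^^^^^
  File "d.py", line 5, in circ
    s=least_squares(f,[*np.median(q,0),R0],loss='soft_l1',f_scale=1.5); return np.round([*s.x,np.std(s.fun)],1)
ValueError: Initial guess is outside of provided bounds
```

Request:
drive_tool(deltas=[[-0.14,-0.05,1,0],[0,0,1.5,0],[0,0,1.5,0],[0,0,1.5,0],[0,0,1.2,0],[0,0,0.6,0],[0,0,0.2,0],[0,0,0,0],[0,0,0,0]])

```text
clock: 18.85
eef_pos: [548.9, 97.8, 34.2]
tcp_rot: [3.141, -0.0, 1.541]
contact_force: [0.2, -0.1, -0.1]
opening: 0.305
```

Request:
drive_tool(deltas=[[0,0,0,0],[0,0,0,0],[0,0,0,0],[0,0,0,0],[0,0,0,0],[0,0,0,0]], jaw=1)

```text
clock: 19.35
eef_pos: [549.3, 98.1, 34.6]
tcp_rot: [3.14, -0.0, 1.541]
contact_force: [-0.7, 0.6, 6.3]
opening: 0.051
```

Request:
drive_tool(deltas=[[0,-0.5,0,0],[0,-1,0,0],[0,-1.6,0,0],[0,-1.7,0,0],[0,-1.7,0,0],[0,-1.7,0,0],[0,-1.7,0,0],[0,-1.6,0,0],[0,-1.2,0,0],[0,-0.6,0,0],[0,-0.2,0,0]])

```text
clock: 20.27
eef_pos: [413.4, 102.1, 34.5]
tcp_rot: [3.139, -0.001, 1.541]
contact_force: [3.7, -0.5, 4.9]
opening: 0.052
```

Request:
drive_tool(deltas=[[-0.5,0,0,0],[-1,0,0,0],[-1.6,0,0,0],[-1.7,0,0,0],[-1.7,0,0,0],[-1.7,0,0,0],[-1.7,0,0,0],[-1.6,0,0,0],[-1.5,0,0,0],[-1.0,0,0,0],[-0.35,0,0,0],[0,0,0,0]])

```text
clock: 21.27
eef_pos: [409.2, -42.0, 34.5]
tcp_rot: [3.141, 0.0, 1.54]
contact_force: [-0.1, -2.2, 12.4]
opening: 0.049
```

```bash
python3 - <<'E'
from d import *
s=r.sense();print(s['eef_pos'],s['tcp_rot'],s['opening'],s['contact_force'])
e=s['eef_pos']
for n in ['scene']:
    c2=cams.camera_params(n); im,d=cams.grab_frame(n); P=cloud(c2,d)
    print(n,'deep',dish(P,e[0]+44.5,e[1]-1.5,44.5,34,46))
E
```

```text
[409.15228994 -41.97084437  34.47928694] [3.14058756e+00 3.93110526e-05 1.54011319e+00] 0.04938837150343093 [-0.09637617 -2.17684043 12.36740286]
scene deep (array([454.6, -43.7,  44.1,   2. ]), np.int64(160))
```

Request:
drive_tool(deltas=[[0.15,0.5,0,0],[0,1,0,0],[0,1.6,0,0],[0,1.7,0,0],[0,1.7,0,0],[0,1.7,0,0],[0,1.7,0,0],[0,1.6,0,0],[0,1.2,0,0],[0,0.6,0,0],[0,0.25,0,0],[0,0,0,0]])

```text
clock: 22.32
eef_pos: [542.8, -43.7, 34.0]
tcp_rot: [-3.138, -0.0, 1.541]
contact_force: [-5.1, 0.4, 11.5]
opening: 0.047
```

```bash
python3 - <<'E'
from d import *
s=r.sense();print(s['eef_pos'],s['tcp_rot'],s['opening'],s['contact_force'])
e=s['eef_pos']
for n in ['scene']:
    c2=cams.camera_params(n); im,d=cams.grab_frame(n); P=cloud(c2,d)
    print(n,'deep',dish(P,e[0]+44.5,e[1]-1.5,44.5,34,46),'wide',dish(P,419,-206,58.5,20,31))
E
```

```text
[542.84458882 -43.68783493  33.95929164] [-3.13795577e+00 -2.09645987e-04  1.54089202e+00] 0.046879292302106905 [-5.07704571  0.4039191  11.51173851]
scene deep (array([588. , -45.7,  44. ,   1.9]), np.int64(188)) wide (array([ 419.2, -205.8,   57.3,    1.5]), np.int64(201))
```

Request:
drive_tool(deltas=[[0,0.2,0,0],[0,0,0,0]])

```text
clock: 22.53
eef_pos: [543.7, -43.7, 34.0]
tcp_rot: [-3.136, -0.0, 1.541]
contact_force: [-7.6, 0.8, 13.9]
opening: 0.053
```

Request:
drive_tool(deltas=[[0,0,0,0],[0,0,0,0],[0,0,0,0],[0,0,0,0],[0,0,-1,0],[0,0,-2,0],[0,0,-3,0],[0,0,-2,0],[0,0,0,0]], jaw=0.7)

```text
clock: 23.28
eef_pos: [549.5, -44.3, 118.4]
tcp_rot: [3.135, 0.0, 1.541]
contact_force: [0.6, -0.4, 1.1]
opening: 0.304
```

Request:
drive_tool(deltas=[[-2.07,-2.24,0,0],[-2.07,-2.24,0,0],[-2.07,-2.24,0,0],[-2.07,-2.24,0,0],[-2.07,-2.24,0,0],[-2.07,-2.24,0,0],[-2.07,-2.24,0,0],[-2.07,-2.24,0,0],[0,0,0,0],[0,0,0,0]])

```text
clock: 24.12
eef_pos: [361.7, -204.9, 113.9]
tcp_rot: [-3.141, -0.0, 1.538]
contact_force: [1.7, 0.6, 0.2]
opening: 0.299
```

```bash
python3 - <<'E'
from d import *
s=r.sense();print(s['eef_pos'],s['tcp_rot'],s['opening'],s['contact_force'])
for n in ['scene','top']:
    c2=cams.camera_params(n); im,d=cams.grab_frame(n); P=cloud(c2,d); cv2.imwrite(f'pics/{n}6.png',im[...,::-1])
    print(n,'deep',dish(P,590,-46,44.5,34,46))
    try: print('wide',dish(P,419,-206,58.5,20,31))
    except Exception: pass
E
```

```text
[ 361.74550445 -204.89428176  113.94955943] [-3.14135149e+00 -1.58135565e-04  1.53782135e+00] 0.29929409105091825 [1.72308533 0.63726882 0.16669804]
scene deep (array([588.4, -45.6,  44.3,   1.2]), np.int64(198))
wide (array([ 419.1, -205.7,   57.6,    1.6]), np.int64(188))
top deep (array([586.3, -47. ,  43.8,   1.2]), np.int64(119))
wide (array([ 417.4, -207.1,   57.8,    1.3]), np.int64(131))
```

Request:
drive_tool(deltas=[[0,-0.15,1,0],[0,0,1.8,0],[0,0,1.8,0],[0,0,1.7,0],[0,0,1.2,0],[0,0,0.7,0],[0,0,0.2,0],[0,0,0,0],[0,0,0,0]])

```text
clock: 24.97
eef_pos: [361.9, -204.1, 30.2]
tcp_rot: [3.141, 0.0, 1.541]
contact_force: [0.7, 0.3, 0.3]
opening: 0.301
```

Request:
drive_tool(deltas=[[0,0,0,0],[0,0,0,0],[0,0,0,0],[0,0,0,0],[0,0,0,0],[0,0,0,0]], jaw=1)

```text
clock: 25.47
eef_pos: [361.7, -204.3, 30.5]
tcp_rot: [3.141, 0.0, 1.541]
contact_force: [0.1, 2.7, 7.0]
opening: 0.038
```

Request:
drive_tool(deltas=[[0.5,0,0,0],[1,0,0,0],[1.6,0,0,0],[1.8,0,0,0],[1.8,0,0,0],[1.8,0,0,0],[1.8,0,0,0],[1.8,0,0,0],[1.8,0,0,0],[1.8,0,0,0],[1.8,0,0,0],[1.8,0,0,0]])

```text
clock: 26.47
eef_pos: [367.7, -10.4, 30.4]
tcp_rot: [3.14, 0.0, 1.541]
contact_force: [0.3, -6.2, 8.4]
opening: 0.041
```

Request:
drive_tool(deltas=[[1.8,0,0,0],[1.8,0,0,0],[1.8,0,0,0],[1.8,0,0,0],[1.7,0,0,0],[1.4,0,0,0],[0.9,0,0,0],[0.4,0,0,0],[0.1,0,0,0],[0,0,0,0]])

```text
clock: 27.3
eef_pos: [370.7, 106.4, 30.4]
tcp_rot: [3.141, -0.0, 1.541]
contact_force: [-1.2, 0.8, 10.4]
opening: 0.039
```

```bash
python3 - <<'E'
from d import *
s=r.sense();print(s['eef_pos'],s['tcp_rot'],s['opening'],s['contact_force'])
e=s['eef_pos']
for n in ['scene','top']:
    c2=cams.camera_params(n); im,d=cams.grab_frame(n); P=cloud(c2,d)
    try: print(n,'wide',dish(P,e[0]+58,e[1]-2,58.5,20,31))
    except Exception: pass
E
```

```text
[370.67185014 106.36636947  30.38724073] [ 3.14066055e+00 -2.33099897e-04  1.54132764e+00] 0.03884667357488543 [-1.20532436  0.77980042 10.37736246]
scene wide (array([429.7,  99.5,  58. ,   1.6]), np.int64(189))
top wide (array([427.6,  98.1,  57.8,   1. ]), np.int64(110))
```

Request:
drive_tool(deltas=[[0.2,0.3,0,0],[0.35,1,0,0],[0,1.6,0,0],[0,1.8,0,0],[0,1.8,0,0],[0,1.8,0,0],[0,1.8,0,0],[0,1.8,0,0],[0,1.6,0,0],[0,0.9,0,0],[0,0,0,0]])

```text
clock: 28.32
eef_pos: [516.4, 107.3, 29.9]
tcp_rot: [3.14, -0.0, 1.541]
contact_force: [2.5, 0.3, -1.8]
opening: 0.036
```

```bash
python3 - <<'E'
from d import *
s=r.sense();print(s['eef_pos'],s['tcp_rot'],s['opening'],s['contact_force'])
e=s['eef_pos']
for n in ['scene','top']:
    c2=cams.camera_params(n); im,d=cams.grab_frame(n); P=cloud(c2,d)
    try: print(n,'wide',dish(P,e[0]+58,e[1]-5,58.5,20,31))
    except Exception: pass
E
```

```text
[516.3890718  107.28207031  29.94830731] [ 3.13961359e+00 -4.42379689e-04  1.54061202e+00] 0.03591032275922176 [ 2.51026421  0.26331832 -1.79243619]
scene wide (array([575.1, 101.6,  58.1,   1.6]), np.int64(260))
top wide (array([570.9,  99.6,  59. ,   2.5]), np.int64(71))
```

Request:
drive_tool(deltas=[[-0.05,0.6,0,0],[-0.05,0.8,0,0],[0,0.5,0,0],[0,0.15,0,0],[0,0,0,0]])

```text
clock: 28.83
eef_pos: [534.7, 105.2, 29.8]
tcp_rot: [-3.141, 0.0, 1.541]
contact_force: [-0.9, -0.4, 2.0]
opening: 0.037
```

```bash
python3 - <<'E'
from d import *
s=r.sense();print(s['eef_pos'],s['tcp_rot'],s['opening'],s['contact_force'])
e=s['eef_pos']
for n in ['scene']:
    c2=cams.camera_params(n); im,d=cams.grab_frame(n); P=cloud(c2,d)
    print(n,'wide',dish(P,e[0]+58,e[1]-5,58.5,20,31))
E
```

```text
[534.72954831 105.24055291  29.82982792] [-3.14116309e+00  6.69202064e-05  1.54076104e+00] 0.036824462033516796 [-0.86212343 -0.35043303  1.97606495]
scene wide (array([593.6,  99.6,  58.1,   2. ]), np.int64(256))
```

Within about 1.5 mm of the bay centre, so I release, rise clear and check everything.

Request:
drive_tool(deltas=[[0,0,0,0],[0,0,0,0],[0,0,0,0],[0,0,0,0],[0,0,-1,0],[0,0,-2,0],[0,0,-3,0],[0,0,-3,0],[0,0,-3,0],[0,-3,-3,0],[0,-3,-3,0],[0,-3,0,0]], jaw=0.7)

```text
clock: 29.88
eef_pos: [448.1, 108.5, 214.3]
tcp_rot: [3.134, -0.002, 1.54]
contact_force: [0.4, -0.1, 0.4]
opening: 0.299
```

Request:
drive_tool(deltas=[[0,-3,0,0],[0,-3,0,0],[0,-2,0,0],[0,-1,0,0],[0,0,0,0],[0,0,0,0],[0,0,0,0]])

```text
clock: 30.47
eef_pos: [357.9, 110.8, 209.4]
tcp_rot: [3.14, -0.0, 1.541]
contact_force: [0.0, 0.4, 0.2]
opening: 0.304
```

```bash
python3 - <<'E'
from d import *
s=r.sense();print(s['eef_pos'],s['opening'],s['contact_force'])
for n in ['scene','top']:
    c2=cams.camera_params(n); im,d=cams.grab_frame(n); np.savez(f'{n}9.npz',im=im,d=d); cv2.imwrite(f'pics/{n}9.png',im[...,::-1])
for t in '09':
  o=run(t)
  for n in o:
    c,im,d,P=o[n]
    if t=='9':
        print(n,'deep',dish(P,589,-46,44.5,34,46),'wide',dish(P,594,99,58.5,20,31))
        print(' top carton',rect(P,sel(P,510,650,210,350,98,112)))
    for nm,x,y,z0,z1 in [('club',432,274,8,40),('bottle',555,-220,40,120),('jar',690,9,35,50),('tape',790,105,12,40),('cork',790,-95,15,45),('grip',365,455,10,45)]:
        w=130 if nm=='grip' else 25 if nm=='jar' else 60; q=P[sel(P,x-w,x+w,y-w,y+w,z0,z1)]; print(' ',t,n,nm,np.round(q.mean(0),1),len(q))
E
```

```text
[357.93004456 110.84185265 209.35948832] 0.3037806569625931 [0.00104163 0.39591079 0.2357732 ]
  0 top club [435.2 271.9  17.8] 517
  0 top bottle [ 551.7 -218.1   76.4] 334
  0 top jar [686.2   6.9  43. ] 118
  0 top tape [795.8  99.2  24.5] 392
  0 top cork [ 790.5 -101.2   30.4] 367
  0 top grip [373.7 447.1  23.9] 704
  0 scene club [437.  271.6  16.4] 313
  0 scene bottle [ 566.7 -215.7   69.2] 442
  0 scene jar [690.    9.8  41. ] 143
  0 scene tape [800.9 103.   21.8] 761
  0 scene cork [799.4 -96.1  29.2] 570
  0 scene grip [386.2 443.5  21.7] 462
top deep (array([586.2, -47.1,  43.8,   1.2]), np.int64(127)) wide (array([591.6,  97.8,  58.1,   2.3]), np.int64(161))
 top carton [571.5 280.6 106.3  91.6  60.4 -77.2 817. ]
  9 top club [435.8 272.4  17.9] 517
  9 top bottle [ 551.7 -218.2   76. ] 336
  9 top jar [686.2   7.1  43.1] 118
  9 top tape [796.3 100.   24.6] 390
  9 top cork [ 790.6 -101.4   30.5] 360
  9 top grip [373.7 446.8  24. ] 708
scene deep (array([588.4, -45.6,  44.2,   1.3]), np.int64(203)) wide (array([593.4,  99.7,  58.2,   1.8]), np.int64(272))
 top carton [572.1 282.  105.   91.8  62.8 -77.2 705. ]
  9 scene club [402.1 271.3  14.8] 78
  9 scene bottle [ 566.8 -215.7   68.9] 442
  9 scene jar [690.4   9.9  41.1] 145
  9 scene tape [800.9 103.   21.7] 757
  9 scene cork [799.3 -96.3  29.3] 563
  9 scene grip [386.4 443.3  21.7] 461
```

View pics/scene9.png

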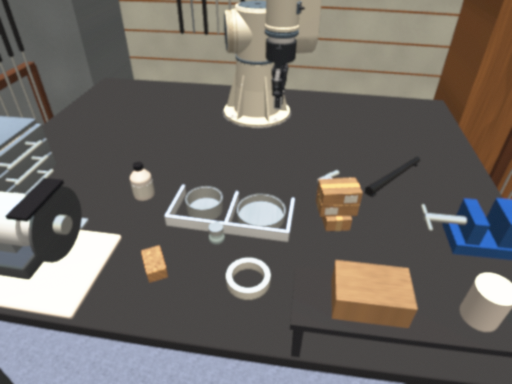

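The picture shows the deep dish in the right bay at (204,203), the wide dish in the left bay at (261,212), and three cartons in the column at (338,204). The robot is clear of everything, and nothing else has moved. I hand in.

```bash
python3 -c "
from rig import job
print(job.sign_off())"
```

```text
the job is handed in; nothing more can be done
None
```

The job is done and handed in at about 30 s on the robot's clock. The single carton is on the column and the two dishes have swapped bays. I gripped the carton and placed it, then pinched each dish by its front wall and slid it along the bench, with the wide dish parked in the freed space meanwhile.

| Last check (top and scene cameras) | Result | Allowed |
|---|---|---|
| Carton on column, centre offset | about 1 mm | 12 mm |
| Carton on column, angle to the carton below | about 1.4° | about 8° |
| Carton on column, upper face height | 105–106 mm | 105 mm expected |
| Wide dish, distance from left bay centre | about 1.5–2 mm | 15 mm |
| Deep dish, distance from right bay centre | about 2–3 mm | 15 mm |

- **Bystanders:** all measured within 1 mm of where they started. The club head is the exception in the scene view: the new carton partly hides it there, so that reading is not usable. The top view puts its shift at under 1 mm.
- **Robot:** it is let go, clear of everything, and reads about 0 N.
- **Camera disagreement:** the two cameras differ from each other by about 2 mm, which is within calibration, so I compared each dish with its bay within the same camera.
- **Not measured:** I did not measure the tilt of either dish directly. The depth readings of the rims fit dishes standing flat on the bench.

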